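# Check the limit switch in the deburring cabinet

### The job

Before the shift, check the limit switch in the deburring cabinet. First push the clear bifold door inwards at the yellow-capped fold post until both panels are folded right back towards the left jamb, and leave it open. Then reach in under the canopy, push the switch's roller arm over to the right (seen from the robot) until it points into the green band, hold it there for about a second without ever forcing it far into the red, let it spring back upright, and do not shift the casting, sanding block, tub, cutters or bottle.

Things in the scene. Friction and masses are not known exactly. Their poses are not given: they have to be found in the camera images.
- cabinet: Open-topped grey deburring cabinet, fixed, 240 deep (x) x 400 wide (y) mm. Origin on the table below it; x from its open front to its back wall, y to the left, z up; yaw within 0.25 rad. Floor 10 thick. Inner wall faces and tops: left y=200, z=220; right y=-180, z=255; back x=100, z=85. The bifold door closes the front; hinge line x=-110.
- door_fold (a joint): Angle (rad) of the first door panel at the left jamb. 0: shut flat; grows as the fold post goes inwards and round to the left; stop at 1.40. Starts ajar at 0.10 to 0.35; fully folded back: over 1.15. The second panel follows by itself, its end running left in the floor track. Needs 1 to 3 N at the post, stays where left.
- jamb_axis (a point): Point on the door's fixed vertical hinge axis at the left jamb, cabinet (-110, 170) mm, 246 mm high. The fold post runs on a circle of radius 170 mm about it: at joint value q it is at cabinet x = -110 + 170 sin q, y = 170 - 170 cos q.
- fold_post_top (a point): Top centre, 246 mm high, of the fold post: upright bar, 16 mm diameter, on the hinge between the panels; yellow cap 18 mm diameter, 22 tall. The panels (clear, aluminium frames 10 thick) end at 215 mm, so the top 31 mm stand free. They lie 15 mm behind the hinge line, leaving a gap before the post when folded.
- canopy_edge (a point): Middle of the canopy's lower front edge, 235 mm high, cabinet (-23, -115). The clear canopy roofs only cabinet x -23..105, y -190..-40; top 251, with a black spigot up to 292 mm and a post at its rear left corner. It overhangs the roller arm: a gripper pointing straight down does not fit; enter from the front, leaning back to the robot by 30 to 45 degrees.
- limit_switch: Blue limit switch 40 wide, 30 deep, 72 mm tall on a steel foot, fixed on the cabinet floor in the right half under the canopy's front edge. Origin: middle of its foot, 10 mm above the table; axes as the cabinet's. An arc scale (white, green, red) stands 45 mm behind the roller.
- roller_arm (a joint): Angle (rad) of the sprung roller arm: 0 upright at rest, grows when pushed to the right (cabinet -y) about an axis along cabinet x; it cannot go left. Green band (tripped) 0.5 to 0.9, red above; it must never pass 1.05; stop 1.2. At the roller about 2 N at first, 5 N at 0.6, 7 N at 0.9. Springs back when let go.
- roller (a point): Centre of the black roller at the end of the arm, 18 mm in diameter and 14 mm long along cabinet x, 55 mm from the pivot axis; 125 mm above the table at rest. The switch's case ends 45 mm below the resting roller, so the space left and right of the roller is free.
- switch_pivot (a point): Point on the arm's turning axis, straight below the resting roller, 70 mm above the table.
- figure_casting: White resin figure casting, 68 mm long, 18 mm tall, lying on the cabinet floor near the right wall. Bystander. Origin at the centre of its underside.
- sanding_block: Cork and grey sanding block 47x85x26 mm on the cabinet floor at the right rear. Bystander. Origin at the centre of its underside.
- blue_tub: White plastic tub with dark blue lid, 66 mm across, 62 mm tall, on the table at the front right. Bystander. Origin at the centre of its underside.
- cutters: Black-handled flush cutters 42x123x10 mm lying on the table at the front left, before the toolbox. Bystander. Origin at the centre of the underside.
- steel_bottle: Sage green drinking bottle, 79 mm across, 283 mm tall, standing at the right rear of the table beside the cabinet. Bystander. Origin at the centre of its underside.

How it is judged (in metres and radians):
On the way, in this order (a step that is already met when the one before it is completed fails the run):
1. the bifold door is folded back (first panel beyond 1.15 rad) (value of joint door_fold above 1.15 rad), for 0.2 s.
2. with the door open, the roller arm is held in the green band (0.5 to 0.9 rad) for 0.6 s (value of joint door_fold above 1.15 rad and value of joint roller_arm between 0.5 and 0.9 rad), for 0.6 s.
At the end, for the whole second after the job is handed in: The bifold door stands folded back (first panel beyond 1.15 rad), the roller arm has sprung back upright (below 0.12 rad), and both are at rest (value of joint door_fold above 1.15 rad and value of joint roller_arm below 0.12 rad and velocity of joint each of door_fold, roller_arm below 0.05 rad/s); the robot touches nothing.
It fails at once if the roller arm is forced far into the red (beyond 1.05 rad) (value of joint roller_arm above 1.05 rad).
It fails at once if the figure casting, sanding block, tub, cutters or bottle is shifted by more than 30 mm (distance of any of figure_casting, sanding_block, blue_tub, cutters, steel_bottle from where it was at the start of the episode above 0.03 m).
It also fails if it takes over 53 s, if anything falls off the work surface, if the arm or the gripper's body presses on something with over 40 N, if the wrist force passes 120 N, or if a joint passes its speed limit or range.

### The arm

A 6-joint arm with a two-finger parallel gripper is mounted at the origin on the work surface; the furniture and walls round the work are solid. World frame = base frame: x ahead of the robot, y to its left, z up, the work surface at z = 0. Lengths are in mm, angles in degrees, forces in N, time in s.
With the tool pointing down it reaches from about 275 to 850 mm from the base axis. Payload 5.2 kg.
Tool frame: the origin (TCP) lies where the fingers leave the gripper's body, on its centre line; the fingertips stand 73 mm ahead of it and the grasp point (between the pads) lies 54 mm ahead of it; z points along the fingers, x is the direction in which the jaws open and shut, and the axes are right-handed (so a half turn about z gives the same grasp; the last joint's range is limited). The gripper opens to 85 mm and grips with 20 to 120 N. Pads are 22 mm wide; open, the fingers measure 114 mm over their backs; the gripper's body (76 mm by 85 mm) begins 54 mm behind the grasp point. The pads swing forward as they close: fully open they stand 13 mm farther back than shut.
Start: joints at [54.786, 14.817, 87.949, -0, 77.235, -11.62], TCP at [220.122, 504.035, 303.91] pointing down, gripper open.
Joint ranges: [-179.93, 179.93], [-52.35, 119.4], [10.71, 147.94], [-69.91, 249.91], [12.55, 155.21], [-178.61, 178.61]. Speed limits (degrees/s): [147.25, 147.25, 180, 180, 180, 180].

### API

Orientations are given as [roll, pitch, yaw] about the fixed x, y, z axes, in that order (R = Rz(yaw) Ry(pitch) Rx(roll)).
In Python, from workcell import read_state, optics, ticket gives the robot as it stands.
- The arm moves only by the tool arm_command, never from a script. Its argument "steps" is a list that holds one entry, the list of rows, each a list of 5 numbers: the opening, from 0 (shut) to 1 (fully open), then the shift along the tool's x, y, z in mm, then the turn about the tool's z in degrees. In form: [[[fingers, tx, ty, tz, roll], ...]]. A call has exactly 5 rows; each row is the pose to reach, as a shift and turn from the pose commanded when the call began, along the tool's axes at that moment; what a row does not reach only later rows make up. A row lasts 1/12 s, in which the tool goes at most 41.7 mm and 7.16 degrees, less where a joint would pass 70% of its speed; a pose out of reach is approached as far as the arm can. A call with a gripper value outside its range is refused whole. The fingers move at their own pace and stop on an object; "squeeze" is the grip in N (left out, the last holds). Time passes only in rows, so rows that repeat a pose let the fingers close, or fill a call up. It gives the time, the measured TCP pose, the force and the opening at its end, in the units of the state.
- read_state(): the state, without advancing time (a new reading comes with each control period).
- optics.camera(name): name is "scene" or "side" or "wrist"; returns (picture, depth): 420x560x3 uint8, red, green, blue; 420x560 float32, mm along the optical axis (not along the pixel's ray), 0 where there is no reading.
- optics.camera_model(name): a dict with "vfov" (degrees; the focal length in pixels is half the picture's height over the tangent of half this angle, whatever the lens; pixels are square), "cx", "cy" (the principal point, pixels), "D" ([k1, k2, p1, p2, k3] as OpenCV has them; the pictures are not rectified), "world_from_camera" (4x4, takes a point from camera to world coordinates). Camera axes: x right, y up, looking along -z (the intrinsics and any distortion apply to the point x, -y, -z); pixel columns grow to the right and rows downward; lengths in mm; the calibration is good to about 2 mm. A picture is of the moment at which its call begins: read the wrist's pose just before it. camera_model takes no time and is no camera call; for the wrist camera it gives the pose at the moment of the call.
- ticket.job_done(): hands the job in, once; it reports no verdict.
The state is a dict: "clock": time; "joint_pos": joint angles; "qd": joint speeds; "tau": joint torques, N m; "ee_pos": TCP position; "ee_rot": TCP orientation; "force": force on the tool from outside, world axes, zero at the start; "ft_torque": the same for the moment, N m; "width": finger opening in mm.
Only numpy, scipy, OpenCV 4.12 (cv2) and the standard library are available. Lean on these libraries where they do the work, as an engineer would, in place of code of your own. Each camera call takes 0.05 s, during which the arm holds its last target.

## Working session

There is one attempt and no reset: what is moved stays moved. The work goes in short steps, Python scripts to look and compute and a tool call to move; the robot and the scene stay as the last step left them, time stands still between calls to the robot, and variables do not carry over. Pictures are saved under pics/ and viewed, and the job is handed in when it is done.

Besides the shell and the picture viewer there is one more tool, called after "Request:" as name([rows], argument=value, ...), one row to a line, values as JSON. arm_command: Moves the arm, as the interface text tells. Its arguments: {"type":"object","properties":{"steps":{"type":"array","items":{"type":"array","items":{"type":"array","items":{"type":"number"}}}},"squeeze":{"type":"number"}},"required":["steps"]}

```bash
ls; mkdir -p pics
python3 - <<'E'
from workcell import read_state, optics
import cv2,numpy as np
print(read_state())
for n in ("scene","side","wrist"):
    p,d=optics.camera(n); cv2.imwrite(f"pics/{n}0.png",p[:,:,::-1]); np.save(f"pics/{n}0.npy",d)
    m=optics.camera_model(n); print(n,m)
E
```

```text
pics
{'clock': 0.0, 'joint_pos': array([ 5.47876599e+01,  1.48605017e+01,  8.80115616e+01,  7.95316232e-04,
        7.72366035e+01, -1.16195434e+01]), 'qd': array([-0.06142099,  0.02763348,  0.04557152,  0.00684152,  0.01679009,
        0.00398762]), 'tau': array([-6.00135099e-04, -4.46036553e+01, -2.90565062e+01, -2.32224174e-04,
        1.19518736e-02,  1.01585726e-05]), 'ee_pos': array([219.86367274, 503.69894528, 303.059528  ]), 'ee_rot': array([-1.79977354e+02,  1.06283698e-01,  6.64070479e+01]), 'force': array([ 0.70953966,  0.18938378, -0.51859659]), 'ft_torque': array([-0.04130786, -0.00651925, -0.02462521]), 'width': 85.21950212358874}
scene {'vfov': 49.27553616272915, 'cx': 276.34634194729085, 'cy': 209.75905483687094, 'D': array([-0.11371063,  0.        ,  0.        ,  0.        ,  0.        ]), 'world_from_camera': array([[-8.68725630e-01, -3.80740640e-01,  3.16784382e-01,
         8.79650836e+02],
       [ 4.94924301e-01, -6.42611153e-01,  5.84893873e-01,
         7.05201575e+02],
       [-1.91236911e-02,  6.64896587e-01,  7.46690574e-01,
         1.07380401e+03],
      
[... 434 characters left out ...]
],
       [ 8.21110191e-03,  5.72574725e-01,  8.19811419e-01,
         1.44330505e+03],
       [ 0.00000000e+00,  0.00000000e+00,  0.00000000e+00,
         1.00000000e+00]])}
wrist {'vfov': 67.71154159718328, 'cx': 277.4035007926603, 'cy': 206.7011546443127, 'D': array([-0.07100913,  0.        ,  0.        ,  0.        ,  0.        ]), 'world_from_camera': array([[ 4.01464708e-01, -8.70532978e-01, -2.84602218e-01,
         1.48801668e+02],
       [ 9.15871564e-01,  3.80802425e-01,  1.27156564e-01,
         5.34933245e+02],
       [-2.31676730e-03, -3.11707952e-01,  9.50175134e-01,
         3.73871249e+02],
       [ 0.00000000e+00,  0.00000000e+00,  0.00000000e+00,
         1.00000000e+00]])}
```

View pics/scene0.png

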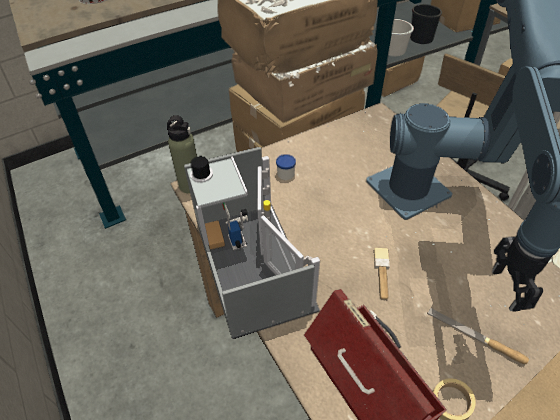

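View pics/side0.png

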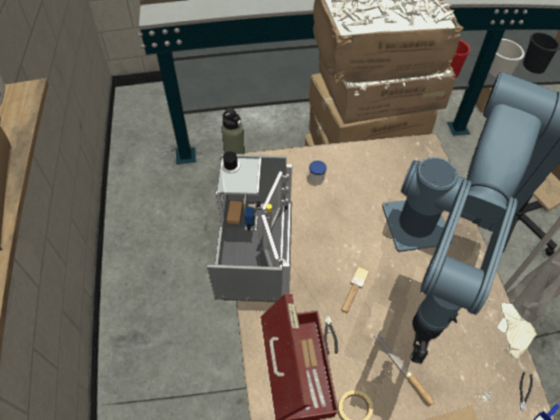

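View pics/wrist0.png

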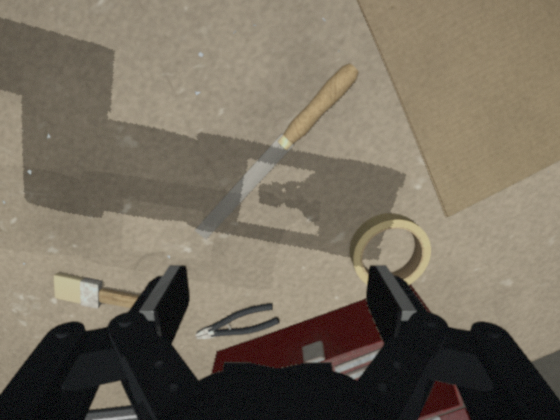

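Run:
```python
import cv2
a=cv2.imread("pics/scene0.png")[110:350,160:330]; cv2.imwrite("pics/s_c.png",cv2.resize(a,None,fx=3.4,fy=2.5,interpolation=cv2.INTER_CUBIC) if 0 else cv2.resize(a[:170],None,fx=3.5,fy=3.5,interpolation=cv2.INTER_CUBIC))
a=cv2.imread("pics/side0.png")[140:310,200:330]; cv2.imwrite("pics/d_c.png",cv2.resize(a,None,fx=3.5,fy=3.5,interpolation=cv2.INTER_CUBIC))
```

```text
(no output)
```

View pics/s_c.png

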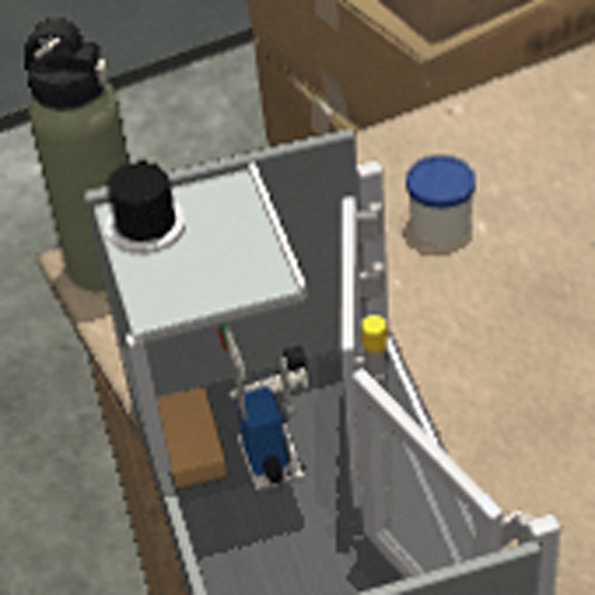

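View pics/d_c.png

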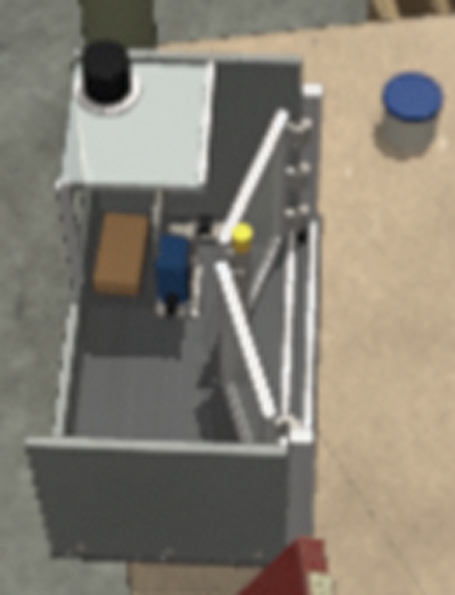

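```bash
cat > h.py <<'E'
import numpy as np,cv2
from workcell import optics
def K(m):
    f=210/np.tan(np.radians(m['vfov'])/2); return np.array([[f,0,m['cx']],[0,f,m['cy']],[0,0,1]])
def ray(n,u,v,m=None):
    m=m or optics.camera_model(n)
    p=cv2.undistortPoints(np.array([[[u,v]]],float),K(m),m['D'])[0,0]
    T=m['world_from_camera']; d=T[:3,:3]@np.array([p[0],-p[1],-1]); return T[:3,3],d
def atz(n,u,v,z,m=None):
    o,d=ray(n,u,v,m); return o+d*(z-o[2])/d[2]
def proj(n,P,m=None):
    m=m or optics.camera_model(n); T=m['world_from_camera']; c=T[:3,:3].T@(np.array(P,float)-T[:3,3])
    q=cv2.projectPoints(np.array([[c[0],-c[1],-c[2]]]),np.zeros(3),np.zeros(3),K(m),m['D'])[0][0,0]; return q
def tri(a,b):
    (o1,d1),(o2,d2)=a,b
    s=np.linalg.lstsq(np.stack([d1,-d2],1),o2-o1,rcond=None)[0]
    return (o1+s[0]*d1+o2+s[1]*d2)/2, np.linalg.norm(o1+s[0]*d1-o2-s[1]*d2)
def depthpt(n,D,u,v,m=None):
    m=m or optics.camera_model(n); o,d=ray(n,u,v,m); return o+d*D[int(round(v)),int(round(u))]
E
python3 - <<'E'
from h import *
np.set_printoptions(precision=1,suppress=True)
sc=lambda x,y:(160+x/3.5,110+y/3.5); sd=lambda x,y:(200+x/3.5,140+y/3.5)
S=np.load('pics/scene0.npy');Dd=np.load('pics/side0.npy')
L={'cap246':((375,321),(242,228)),'roller':((294,357),(205,224)),'canopyFrontLeft251':((302,288),(208,184)),'canopyFrontRight':((252,170),(211,65)),'rearleft':((132,335),(66,184)),
'leftwallfront':((548,522),(302,437))}
for k,(a,b) in L.items():
    A=sc(*a);B=sd(*b)
    print(k,tri(ray('scene',*A),ray('side',*B)),depthpt('scene',S,*A),depthpt('side',Dd,*B), atz('scene',*A,246),atz('side',*B,246))
E
```

```text
cap246 (array([533. ,  17.7, 241.6]), np.float64(1.3889079291038595)) [533.5  19.5 242.7] [533.6  20.1 246.1] [534.8  22.2 246. ] [533.6  20.  246. ]
roller (array([556.3, -81.1, 119.2]), np.float64(0.27746393361929567)) [560.1 -72.2 130.2] [557.4 -69.1 135.4] [599.3  23.2 246. ] [564.6  11.2 246. ]
canopyFrontLeft251 (array([555.4, -51.2, 222.9]), np.float64(3.4937818317769422)) [564.5 -32.5 246.3] [ 543.1 -173.4   59.8] [564.4 -32.8 246. ] [556.5 -31.5 246. ]
canopyFrontRight (array([ 535.1, -178.5,  234.2]), np.float64(1.0094533105290329)) [ 541.9 -160.3  250.8] [ 537.  -162.6  253. ] [ 539.9 -165.4  246. ] [ 536.4 -168.7  246. ]
rearleft (array([682.1, -71.5, 222.2]), np.float64(5.893197825620675)) [687.4 -56.9 242.2] [680.4 -55.2 238.9] [688.3 -53.4 246. ] [680.2 -49.6 246. ]
leftwallfront (array([511.5, 212.7, 216. ]), np.float64(1.7228577906730205)) [510.8 210.9 214.5] [511.3 212.7 214.1] [524.3 229.  246. ] [514.7 230.  246. ]
```

```bash
cat > fit.py <<'E'
from h import *
def R(y): c,s=np.cos(y),np.sin(y); return np.array([[c,-s],[s,c]])
def cw(p,c): # cabinet xyz -> world
    q=R(p[2])@np.array(c[:2])+p[:2]; return np.array([q[0],q[1],c[2]])
def wc(p,w): return R(p[2]).T@(np.array(w[:2])-p[:2])
def wire(img,n,p,segs,col=(0,0,255),m=None,off=(0,0),s=1):
    for a,b in segs:
        pts=[proj(n,cw(p,np.array(a)+(np.array(b)-np.array(a))*t),m) for t in np.linspace(0,1,6)]
        pts=[tuple(int(round((u-o)*s*8)) for u,o in zip(q,off)) for q in pts]
        for u,v in zip(pts,pts[1:]): cv2.line(img,u,v,col,1,cv2.LINE_AA,3)
def segs(q=None):
    S=[]
    c=[(-23,-40),(-23,-190),(105,-190),(105,-40)]
    for z in (235,251):
        S+=[((*c[i],z),(*c[(i+1)%4],z)) for i in range(4)]
    S+=[((-110,200,220),(100,200,220)),((100,200,85),(100,-180,85)),((-110,-180,255),(100,-180,255)),((-110,170,215),(-110,-170,215)),((-110,170,0),(-110,170,246))]
    if q is not None:
        P=(-110+170*np.sin(q),170-170*np.cos(q)); S+=[((*P,215),(*P,246)),((-110,170,246),(*P,246))]
    return S
E
python3 - <<'E'
from fit import *
from scipy.optimize import least_squares
np.set_printoptions(precision=3,suppress=True)
sc=lambda x,y:(160+x/3.5,110+y/3.5); sd=lambda x,y:(200+x/3.5,140+y/3.5)
obs=[('scene',sc(302,288),(-23,-40,251)),('scene',sc(252,170),(-23,-190,251)),('scene',sc(132,335),(105,-40,251)),
('side',sd(208,184),(-23,-40,251)),('side',sd(211,65),(-23,-190,251)),('side',sd(66,184),(105,-40,251)),
('scene',sc(375,321),'cap'),('side',sd(242,228),'cap')]
def f(v):
    r=[]
    for n,px,c in obs:
        if c=='cap': c=(-110+170*np.sin(v[3]),170-170*np.cos(v[3]),246)
        r.append(proj(n,cw(v,c))-px)
    return np.ravel(r)
s=least_squares(f,[591,10,-.165,.3]); print(s.x); print(s.fun.reshape(-1,2))
p=s.x
for n,lo,o in (('scene',(110,280,160,330),(160,110)),('side',(140,310,200,330),(200,140))):
    im=cv2.imread(f'pics/{n}0.png')[lo[0]:lo[1],lo[2]:lo[3]]; im=cv2.resize(im,None,fx=3.5,fy=3.5,interpolation=cv2.INTER_CUBIC)
    wire(im,n,p,segs(p[3]),off=o,s=3.5); cv2.imwrite(f'pics/w_{n}.png',im)
a=cv2.imread('pics/w_scene.png');b=cv2.imread('pics/w_side.png');h=min(len(a),len(b));
cv2.imwrite('pics/w.png',cv2.resize(np.hstack([a[:h],b[:h]]),None,fx=.76,fy=.76))
E
```

```text
[591.025   9.23   -0.166   0.306]
[[ 1.972 -0.187]
 [-0.598 -3.66 ]
 [ 0.767  0.088]
 [-1.511  0.514]
 [-0.414 -2.289]
 [-2.631 -0.184]
 [ 1.045  1.117]
 [ 0.026  1.827]]
```

View pics/w.png

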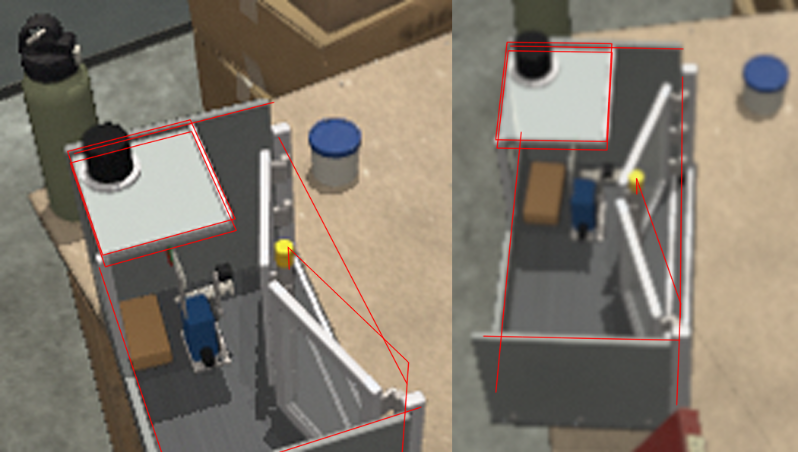

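Run:
```python
from fit import *
from scipy.optimize import least_squares
np.set_printoptions(precision=3,suppress=True)
sc=lambda x,y:(160+x/3.5,110+y/3.5); sd=lambda x,y:(200+x/3.5,140+y/3.5)
obs=[('scene',sc(302,288),(-23,-40,251)),('scene',sc(252,166),(-23,-180,251)),('scene',sc(132,335),(105,-40,251)),
('side',sd(208,184),(-23,-40,251)),('side',sd(211,64),(-23,-180,251)),('side',sd(66,184),(105,-40,251)),
('scene',sc(375,321),'cap'),('side',sd(242,228),'cap')]
def f(v):
    r=[]
    for n,px,c in obs:
        if c=='cap': c=(-110+170*np.sin(v[3]),170-170*np.cos(v[3]),246)
        r.append(proj(n,cw(v,c))-px)
    return np.ravel(r)
s=least_squares(f,[591,10,-.165,.3],loss='soft_l1'); print(s.x); print(s.fun.reshape(-1,2))
p=s.x
for n,lo,o in (('scene',(110,280,160,330),(160,110)),('side',(140,310,200,330),(200,140))):
    im=cv2.imread(f'pics/{n}0.png')[lo[0]:lo[1],lo[2]:lo[3]]; im=cv2.resize(im,None,fx=3.5,fy=3.5,interpolation=cv2.INTER_CUBIC)
    wire(im,n,p,segs(p[3]),off=o,s=3.5); cv2.imwrite(f'pics/w_{n}.png',im)
a=cv2.imread('pics/w_scene.png');b=cv2.imread('pics/w_side.png');h=min(len(a),len(b));
cv2.imwrite('pics/w2.png',cv2.resize(np.hstack([a[:h],b[:h]]),None,fx=.76,fy=.76))
print('capworld',cw(p,(-110+170*np.sin(p[3]),170-170*np.cos(p[3]),246)))
for c in ((-23,-40,251),(-23,-180,251),(-110,170,246)): print(cw(p,c))
print('roller cab',wc(p,tri(ray('scene',244,212),ray('side',258.6,204))[0]),wc(p,atz('scene',244,212,125)),wc(p,atz('side',258.6,203.7,125)))
```

```text
[590.454   7.124  -0.16    0.31 ]
[[ 1.675 -0.805]
 [-0.126 -0.672]
 [ 0.608 -0.335]
 [-1.491 -0.087]
 [-0.793 -0.225]
 [-2.598 -0.575]
 [ 0.596  0.499]
 [-0.065  1.193]]
capworld [534.369  24.394 246.   ]
[561.372 -28.698 251.   ]
[ 539.056 -166.908  251.   ]
[508.96  192.485 246.   ]
roller cab [-19.677 -92.785] [-18.384 -87.646] [-20.018 -89.37 ]
```

View pics/w2.png

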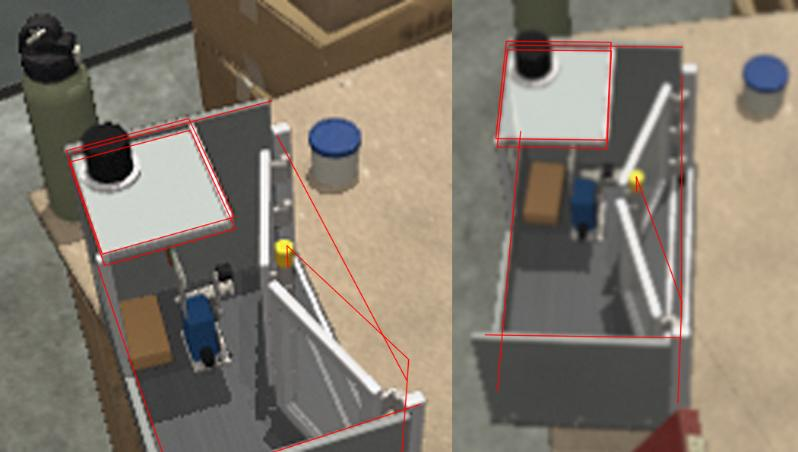

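Request:
arm_command([
  [[0, 0, 0, -40, 0], [0, -20, 28, -60, 7], [0, -42, 58, -80, 14], [0, -65, 92, -80, 21], [0, -88, 125, -80, 28]],
])

```text
clock: 0.57
ee_pos: [300.1, 372.4, 385.2]
ee_rot: [180.0, -0.2, 38.2]
force: [0.3, -0.6, -0.7]
width: 25.5
```

Request:
arm_command([
  [[0, -7, 40, 0, 6], [0, -14, 80, 0, 12], [0, -21, 120, 0, 18], [0, -28, 160, 0, 24], [0, -35, 200, 0, 30]],
])

```text
clock: 0.98
ee_pos: [396.5, 193.1, 383.9]
ee_rot: [-180.0, -0.0, 8.1]
force: [0.9, 0.6, -0.1]
width: -0.4
```

Request:
arm_command([
  [[0, 14, 38, 0, 0], [0, 28, 76, 0, 0], [0, 42, 114, 0, 0], [0, 56, 150, 0, 0], [0, 67, 182, 0, 0]],
])

```text
clock: 1.4
ee_pos: [489.9, 22.2, 383.7]
ee_rot: [180.0, 0.0, 8.3]
force: [0.9, -0.2, -0.8]
width: -0.1
```

```bash
cat > snap.py <<'E'
import sys,pickle
from h import *
from workcell import read_state
def snap(n,tag):
    s=read_state(); m=optics.camera_model(n); p,d=optics.camera(n)
    cv2.imwrite(f'pics/{tag}.png',p[:,:,::-1]); np.save(f'pics/{tag}.npy',d); pickle.dump(m,open(f'pics/{tag}.pkl','wb'))
    print(s['clock'],s['ee_pos'].round(1),s['ee_rot'].round(1),s['force'].round(1))
for a in sys.argv[1:]:
    n,t=a.split(':'); snap(n,t)
E
python3 snap.py wrist:w1
```

```text
1.4 [489.9  22.2 383.7] [180.    0.    8.3] [ 0.9 -0.2 -0.8]
```

View pics/w1.png

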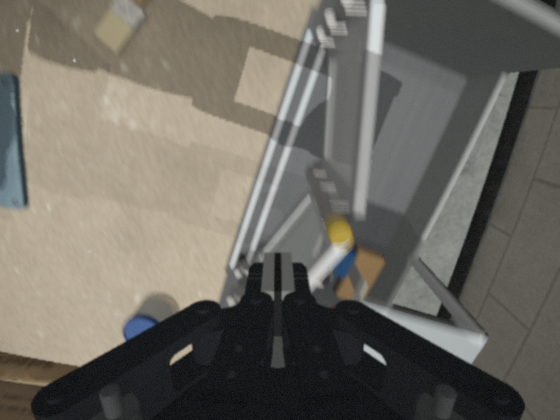

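```bash
python3 snap.py wrist:w2
python3 - <<'E'
from fit import *
import pickle
im=cv2.imread('pics/w2.png'); m=pickle.load(open('pics/w2.pkl','rb'))
im2=cv2.resize(im[150:320,230:400],None,fx=3.5,fy=3.5,interpolation=cv2.INTER_CUBIC); cv2.imwrite('pics/w2c.png',im2)
hs=cv2.cvtColor(im,cv2.COLOR_BGR2HSV); k=cv2.inRange(hs,(20,120,80),(35,255,255)); ys,xs=np.nonzero(k); print(xs.mean(),ys.mean(),xs.min(),xs.max(),ys.min(),ys.max())
print(atz('wrist',xs.mean(),ys.mean(),246,m), np.median(np.load('pics/w2.npy')[k>0]))
p=[590.454,7.124,-.160,.31]; wire(im,'wrist',p,segs(p[3]),m=m); cv2.imwrite('pics/w2w.png',im)
E
```

```text
1.45 [492.5  17.5 383.1] [179.8  -0.    8.2] [ 3.6 -4.5  1. ]
334.97847682119203 218.94701986754967 322 349 204 233
[534.67488243  24.17173498 246.        ] 222.72023
```

View pics/w2w.png

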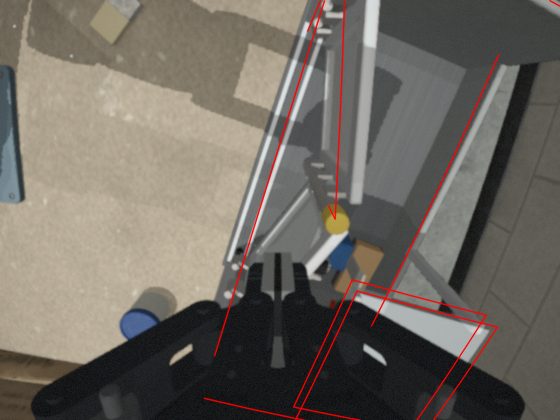

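View pics/w2c.png

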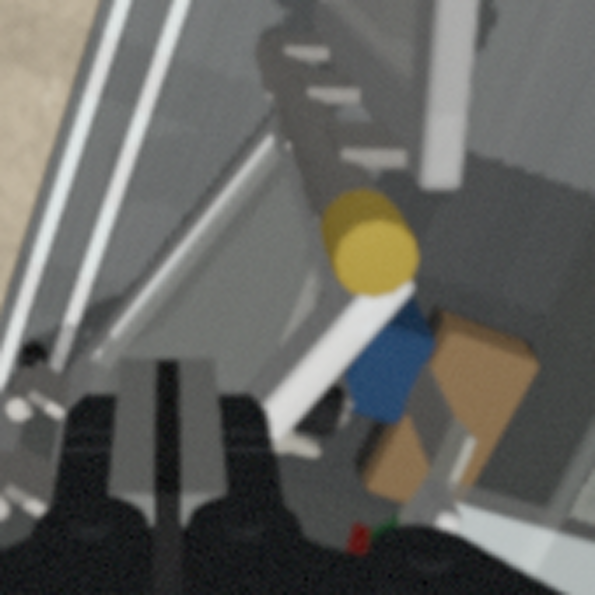

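Request:
arm_command([
  [[0, 4, 4, 20, 0], [0, 8, 8, 45, 0], [0, 9, 8, 65, 0], [0, 9, 8, 83, 0], [0, 9, 8, 83, 0]],
])

```text
clock: 1.92
ee_pos: [497.0, 18.9, 297.0]
ee_rot: [-179.8, 0.4, 8.4]
force: [-1.3, 0.1, -0.6]
width: 0.2
```

```bash
python3 snap.py wrist:w3
```

```text
1.9167 [497.   18.9 297. ] [-179.8    0.4    8.4] [-1.3  0.1 -0.6]
```

View pics/w3.png

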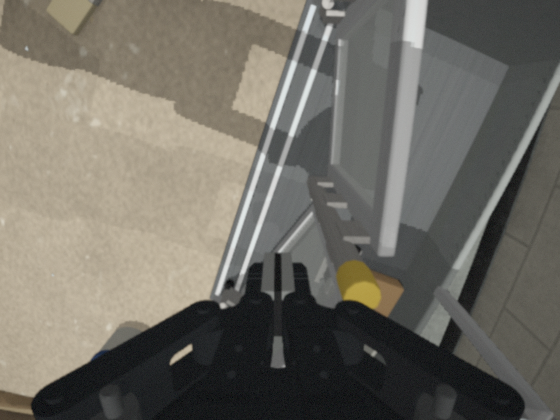

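Run:
```python
from h import *; import pickle
from workcell import read_state
m=pickle.load(open('pics/w3.pkl','rb')); np.set_printoptions(precision=1,suppress=True)
print(atz('wrist',362,293,246,m), atz('wrist',279,257,224,m), read_state()['ee_pos'])
J=np.array([509.3,190.])
```

```text
[536.8  22.4 246. ] [498.4  23.8 224. ] [497.9  18.8 299.2]
```

```bash
cat > plan.py <<'E'
import numpy as np
J=np.array([511,190.5]); d=22
def tcp(a): return J+170*np.array([np.sin(a),-np.cos(a)])-d*np.array([np.cos(a),np.sin(a)])
c=np.array([499.1,18.1]); yaw=8.4
for A in (np.linspace(.13,.36,5),np.linspace(.42,.68,5),np.linspace(.745,1.0,5),np.linspace(1.04,1.16,5)):
    Y=np.radians(yaw); x=np.array([np.cos(Y),np.sin(Y)]); y=np.array([np.sin(Y),-np.cos(Y)])
    R=[]
    for a in A:
        t=tcp(a)-c; R.append([0,round(t@x),round(t@y),0,round(yaw-np.degrees(a))])
    print(R); r=R[-1]; c=c+r[1]*x+r[2]*y; yaw-=r[4]; print(c.round(1),yaw)
E
python3 plan.py
```

```text
[[0, 12, 1, 0, 1], [0, 22, 2, 0, -2], [0, 32, 3, 0, -6], [0, 42, 3, 0, -9], [0, 51, 2, 0, -12]]
[549.8  23.6] 20.4
[[0, 11, 1, 0, -4], [0, 22, 1, 0, -7], [0, 33, 1, 0, -11], [0, 44, 0, 0, -15], [0, 55, -2, 0, -19]]
[600.7  44.6] 39.4
[[0, 11, 1, 0, -3], [0, 22, 2, 0, -7], [0, 33, 1, 0, -11], [0, 44, 1, 0, -14], [0, 55, -1, 0, -18]]
[642.6  80.3] 57.4
[[0, 6, 1, 0, -2], [0, 12, 1, 0, -4], [0, 17, 1, 0, -6], [0, 22, 1, 0, -7], [0, 27, 1, 0, -9]]
[658.  102.5] 66.4
```

Request:
arm_command([
  [[0, 12, 1, 0, 1], [0, 22, 2, 0, -2], [0, 32, 3, 0, -6], [0, 42, 3, 0, -9], [0, 51, 2, 0, -12]],
])

```text
clock: 2.38
ee_pos: [550.3, 23.8, 302.3]
ee_rot: [180.0, -0.0, 20.6]
force: [-0.8, -1.7, -0.6]
width: 0.3
```

```bash
python3 snap.py wrist:w4
```

```text
2.3833 [550.3  23.8 302.3] [180.   -0.   20.6] [-0.8 -1.7 -0.6]
```

View pics/w4.png

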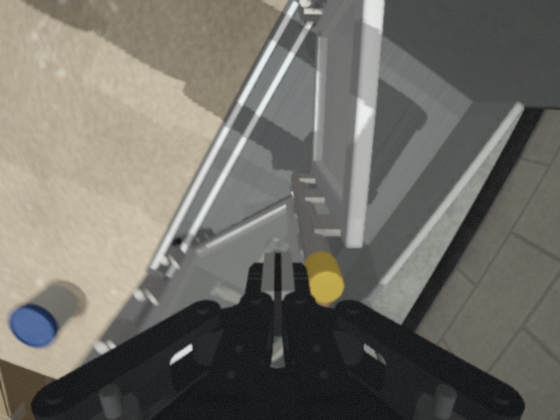

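The post is in contact beside the fingers (cap at about 327,283) and the door is moving with them. I'll carry on along the arc.

Request:
arm_command([
  [[0, 11, 1, 0, -4], [0, 22, 1, 0, -7], [0, 33, 1, 0, -11], [0, 44, 0, 0, -15], [0, 55, -2, 0, -19]],
])

```text
clock: 2.85
ee_pos: [601.1, 44.5, 302.4]
ee_rot: [179.9, -0.0, 39.5]
force: [-0.7, -2.2, -1.3]
width: -0.1
```

```bash
python3 snap.py wrist:w5
python3 - <<'E'
from h import *; import pickle
for t in ('w4','w5'):
    m=pickle.load(open(f'pics/{t}.pkl','rb')); im=cv2.imread(f'pics/{t}.png'); k=cv2.inRange(cv2.cvtColor(im,cv2.COLOR_BGR2HSV),(20,120,80),(35,255,255)); ys,xs=np.nonzero(k); print(xs.mean(),ys.mean(),atz('wrist',xs.mean(),ys.mean()+5,246,m))
E
```

```text
2.85 [601.1  44.5 302.4] [179.9  -0.   39.5] [-0.7 -2.2 -1.3]
323.72588157019294 277.16566866267465 [572.08546093  31.4132246  246.        ]
323.23656664340547 277.3970690858339 [619.00638304  57.69769373 246.        ]
```

View pics/w5.png

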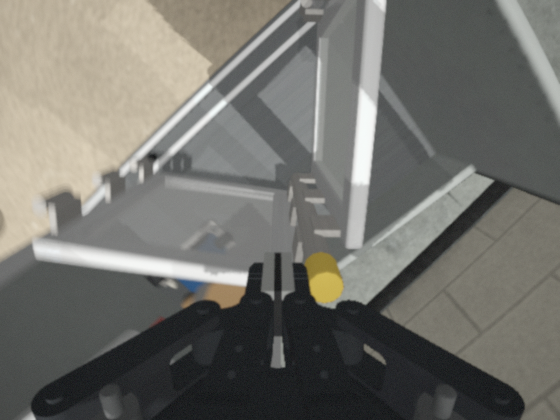

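Request:
arm_command([
  [[0, 11, 1, 0, -3], [0, 22, 2, 0, -7], [0, 33, 1, 0, -11], [0, 44, 1, 0, -14], [0, 55, -1, 0, -18]],
])

```text
clock: 3.32
ee_pos: [642.6, 80.2, 302.2]
ee_rot: [179.9, 0.0, 57.4]
force: [-0.8, -2.9, 0.0]
width: -0.2
```

Request:
arm_command([
  [[0, 6, 1, 0, -2], [0, 12, 1, 0, -4], [0, 17, 1, 0, -6], [0, 22, 1, 0, -7], [0, 27, 1, 0, -9]],
])

```text
clock: 3.73
ee_pos: [658.1, 102.6, 302.2]
ee_rot: [179.9, -0.0, 66.3]
force: [0.5, -1.5, 0.4]
width: 0.0
```

```bash
python3 snap.py wrist:w6 scene:s6
python3 - <<'E'
from h import *; import pickle
for t in ('w6',):
    m=pickle.load(open(f'pics/{t}.pkl','rb')); im=cv2.imread(f'pics/{t}.png'); k=cv2.inRange(cv2.cvtColor(im,cv2.COLOR_BGR2HSV),(20,120,80),(35,255,255)); ys,xs=np.nonzero(k); print(xs.mean(),ys.mean(),atz('wrist',xs.mean(),ys.mean()+5,246,m))
E
```

```text
3.7333 [658.1 102.6 302.2] [179.9  -0.   66.3] [ 0.5 -1.5  0.4]
3.7833 [658.4 103.5 302. ] [ 1.799e+02 -1.000e-01  6.650e+01] [ 0.7  0.4 -0.5]
323.1547779273217 279.44549125168237 [668.64985308 121.01073448 246.        ]
```

View pics/w6.png

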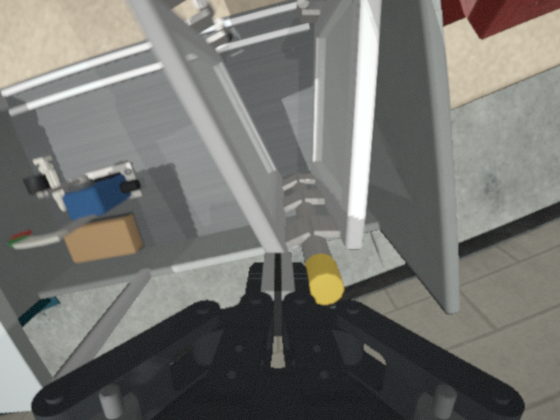

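View pics/s6.png

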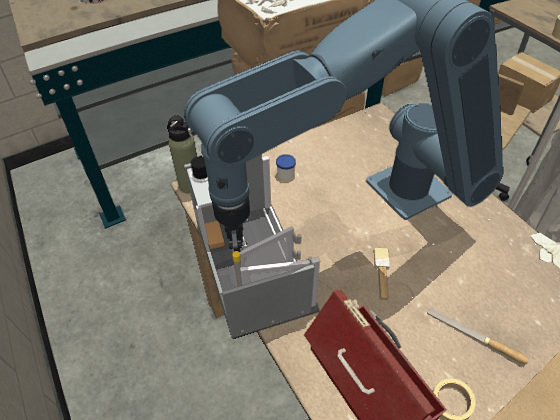

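Run:
```python
from fit import *; import pickle
im=cv2.imread('pics/w6.png')[130:280,0:160]; cv2.imwrite('pics/w6c.png',cv2.resize(im,None,fx=5,fy=4,interpolation=cv2.INTER_CUBIC) if 0 else cv2.resize(im,None,fx=4,fy=4,interpolation=cv2.INTER_CUBIC))
```

```text
(no output)
```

View pics/w6c.png

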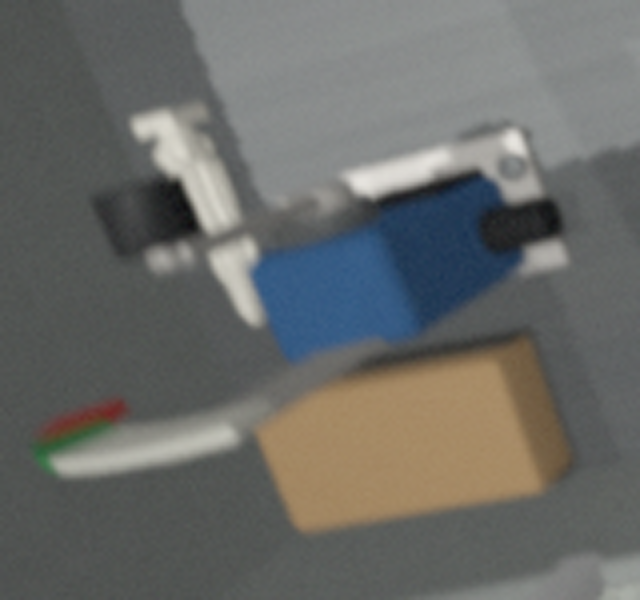

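Run:
```python
from fit import *; import pickle
np.set_printoptions(precision=1,suppress=True)
m=pickle.load(open('pics/w6.pkl','rb')); D=np.load('pics/w6.npy')
p=[590.454,7.124,-.163]
r=lambda x,y:(x/4,130+y/4)
for n,(x,y),z in (('roller',(148,217),125),('rollerfront-left',(190,180),125),('rleft-top',(120,255),125),('case corner',(385,225),82),('case',(415,335),82),('pivot',(320,200),70)):
    w=atz('wrist',*r(x,y),z,m); print(n,w,wc(p,w),'depth',depthpt('wrist',D,*r(x,y),m))
ray1=ray('wrist',*r(148,217),m)
for s,q in (('scene',(244,212)),('side',(258.6,203.7))): 
    t=tri(ray1,ray(s,*q)); print(s,t,wc(p,t[0]))
```

```text
roller [560.6 -78.9 125. ] [-15.5 -89.8] depth [561.5 -71.9 133.2]
rollerfront-left [558.  -65.1 125. ] [-20.3 -76.5] depth [ 546.3 -146.4   23.8]
rleft-top [564.7 -90.3 125. ] [  -9.6 -100.3] depth [ 556.5 -173.4   33.2]
case corner [583.6 -59.4  82. ] [  4.  -66.7] depth [583.6 -63.3  76.1]
case [610.9 -68.4  82. ] [ 32.4 -71.2] depth [ 616.8 -118.2   10.5]
pivot [570.8 -79.6  70. ] [ -5.3 -88.8] depth [571.1 -75.3  76.1]
scene (array([562. , -68. , 136.5]), np.float64(1.581275510671485)) [-15.9 -78.8]
side (array([558.1, -82.7, 119.5]), np.float64(4.214933034156362)) [-17.4 -93.9]
```

Request:
arm_command([
  [[0, -12, 0, 0, 0], [0, -16, 0, -30, 0], [0, -20, 0, -60, 0], [0, -45, -18, -60, 7], [0, -72, -36, -60, 14]],
])

```text
clock: 4.25
ee_pos: [596.5, 50.1, 363.2]
ee_rot: [179.7, -0.2, 52.0]
force: [0.1, -0.6, -0.2]
width: -0.3
```

Run:
```python
import numpy as np
c=np.array([658,102.5]);Y=np.radians(66.4);x=np.array([np.cos(Y),np.sin(Y)]); y=np.array([np.sin(Y),-np.cos(Y)])
c=c-72*x-36*y;print(c)
Y=np.radians(52.4);x=np.array([np.cos(Y),np.sin(Y)]); y=np.array([np.sin(Y),-np.cos(Y)]);t=np.array([472,-34])-c;print(t@x,t@y)
```

```text
[596.18581139  50.93444864]
-143.06405627015954 -46.568789128782626
```

Request:
arm_command([
  [[1, -30, -10, 0, 7], [1, -60, -20, 0, 14], [1, -90, -30, 0, 21], [1, -120, -39, 0, 28], [1, -143, -47, 0, 35]],
])

```text
clock: 4.67
ee_pos: [469.0, -35.1, 361.1]
ee_rot: [180.0, 0.0, 16.9]
force: [0.3, -1.1, 0.4]
width: 60.2
```

Request:
arm_command([
  [[1, 0, 0, 0, 7], [1, 0, 0, 0, 14], [1, 0, 0, 0, 21], [1, 0, 0, 0, 26.7], [1, 0, 0, 0, 26.7]],
])

```text
clock: 5.08
ee_pos: [470.9, -34.3, 361.2]
ee_rot: [180.0, -0.0, -9.6]
force: [0.1, 0.6, -0.3]
width: 85.5
```

```bash
python3 snap.py wrist:w7 scene:s7 side:d7
```

```text
5.0833 [470.9 -34.3 361.2] [180.   -0.   -9.6] [ 0.1  0.6 -0.3]
5.1333 [471.  -34.2 361.2] [180.   -0.   -9.3] [0.4 0.3 0.5]
5.1833 [471.2 -34.1 361.1] [180.   -0.   -9.2] [-0.1 -0.2  1.1]
```

View pics/w7.png

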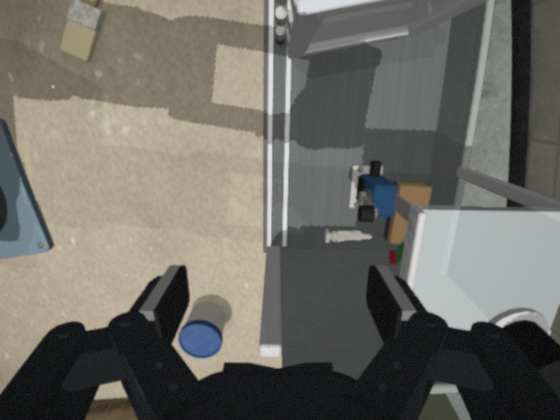

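View pics/s7.png

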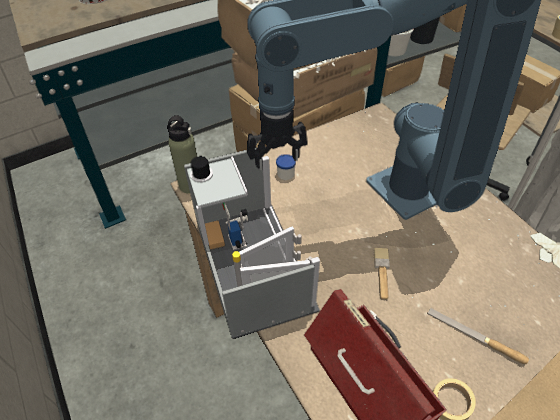

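View pics/d7.png

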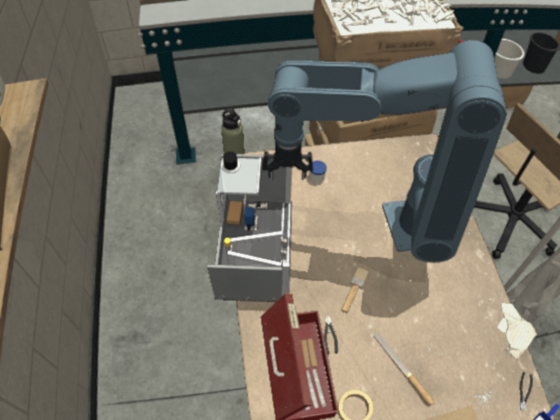

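Run:
```python
import cv2
im=cv2.imread('pics/w7.png'); cv2.imwrite('pics/w7c.png',cv2.resize(im[150:290,320:460],None,fx=4.2,fy=4.2,interpolation=cv2.INTER_CUBIC))
```

```text
(no output)
```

View pics/w7c.png

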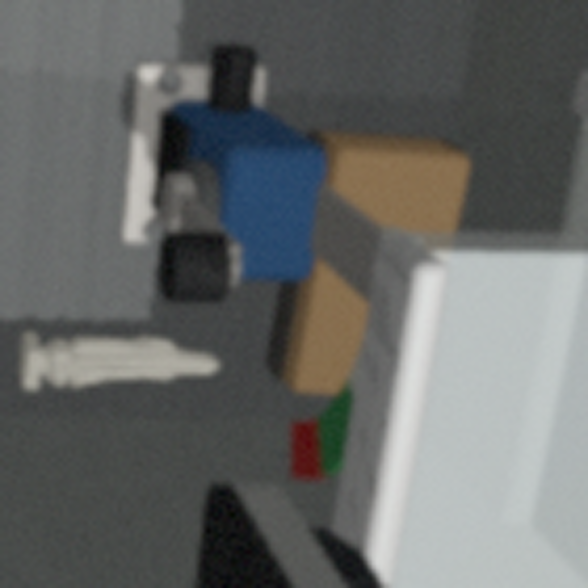

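```bash
python3 - <<'E'
from fit import *; import pickle
np.set_printoptions(precision=1,suppress=True)
m=pickle.load(open('pics/w7.pkl','rb')); D=np.load('pics/w7.npy')
p=[590.454,7.124,-.163]
r=lambda x,y:(320+x/4.2,150+y/4.2)
for n,(x,y),z in (('roller',(197,266),125),('roller front',(162,266),125),('roller back',(232,266),125),('roller L',(197,232),130),('can white L',(412,262),251),('can white R',(440,262),251),('can low',(330,560),235),('can whiteL2',(368,560),251),('can low top',(382,240),235),('casting tip',(215,362),20)):
    w=atz('wrist',*r(x,y),z,m); print(n,w,wc(p,w),'depth',depthpt('wrist',D,*r(x,y),m))
T=m['world_from_camera']
from workcell import read_state
e=np.array([471,-34.2,361.2]);Y=np.radians(-9.3)
Rt=np.array([[np.cos(Y),np.sin(Y),0],[np.sin(Y),-np.cos(Y),0],[0,0,-1]]).T
print('cam in tool',Rt@(T[:3,3]-e))
for P in [(42.5,-11,60),(42.5,-11,73),(57,-11,60),(50,-11,73),(-42.5,-11,60),(-42.5,-11,73),(42.5,11,60),(42.5,11,73)]:
    print(P,proj('wrist',Rt.T@np.array(P)+e,m))
E
python3 - <<'E'
import cv2
im=cv2.imread('pics/w7.png'); cv2.imwrite('pics/w7f.png',cv2.resize(im[250:420,340:540],None,fx=4,fy=3.5,interpolation=cv2.INTER_CUBIC))
E
```

```text
roller [560.5 -78.9 125. ] [-15.6 -89.8] depth [558.2 -75.2 134.3]
roller front [551.8 -77.4 125. ] [-24.4 -89.7] depth [552.1 -78.  123.7]
roller back [569.2 -80.4 125. ] [ -6.8 -89.8] depth [568.4 -79.3 127.7]
roller L [560.  -68.2 130. ] [-17.9 -79.2] depth [560.8 -69.4 126.7]
can white L [561.9 -33.5 251. ] [-21.6 -44.7] depth [563.2 -34.8 247.9]
can white R [566.1 -34.2 251. ] [-17.3 -44.7] depth [568.7 -36.7 245.1]
can low [553.  -93.5 235. ] [ -20.6 -105.3] depth [525.4 -36.8 316.4]
can whiteL2 [553.7 -83.5 251. ] [-21.5 -95.4] depth [553.4 -83.  251.7]
can low top [563.8 -35.7 235. ] [-19.4 -46.6] depth [562.4 -34.2 238.6]
casting tip [ 589.3 -156.9   20. ] [  25.5 -162. ] depth [ 591.8 -161.7   10.1]
cam in tool [  2.5 -79.3 -70.6]
(42.5, -11, 60) [363.8 257.5]
(42.5, -11, 73) [357.1 245.5]
(57, -11, 60) [394.2 257. ]
(50, -11, 73) [371.7 245.4]
(-42.5, -11, 60) [182.2 258.6]
(-42.5, -11, 73) [189.5 246.6]
(42.5, 11, 60) [359.9 297.5]
(42.5, 11, 73) [353.9 283.2]
```

View pics/w7f.png

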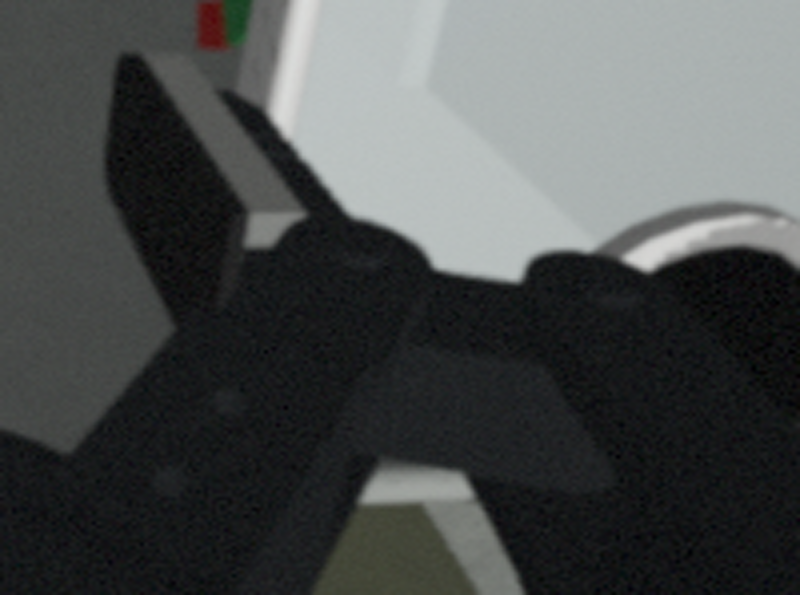

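Run:
```python
from h import *
im=cv2.imread('pics/s7.png'); a=cv2.resize(im[40:190,210:340],None,fx=4.5,fy=4.5 if 0 else 4,interpolation=cv2.INTER_CUBIC)
for dz in (-73,-55,0,50,77,93,120,150):
    q=proj('scene',(471.2,-34.1,361+dz)); x,y=int((q[0]-210)*4.5),int((q[1]-40)*4)
    cv2.circle(a,(x,y),2,(0,0,255),-1); cv2.putText(a,str(dz),(x+80,y),0,.4,(0,255,255),1)
    Y=np.radians(-9.3)
    for s in (-42.5,42.5):
        q=proj('scene',(471.2+s*np.cos(Y),-34.1+s*np.sin(Y),361+dz)); cv2.circle(a,(int((q[0]-210)*4.5),int((q[1]-40)*4)),2,(0,255,0),-1)
cv2.imwrite('pics/s7c.png',a)
im=cv2.imread('pics/d7.png'); a=cv2.resize(im[90:200,240:350],None,fx=5,fy=5,interpolation=cv2.INTER_CUBIC)
for dz in (-73,-55,0,50,77,93,120,150):
    Y=np.radians(-9.3)
    for s in (-42.5,0,42.5):
        q=proj('side',(471.2+s*np.cos(Y),-34.1+s*np.sin(Y),361+dz)); cv2.circle(a,(int((q[0]-240)*5),int((q[1]-90)*5)),2,(0,255,0) if s else (0,0,255),-1)
cv2.imwrite('pics/d7c.png',a)
```

```text
(no output)
```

View pics/s7c.png

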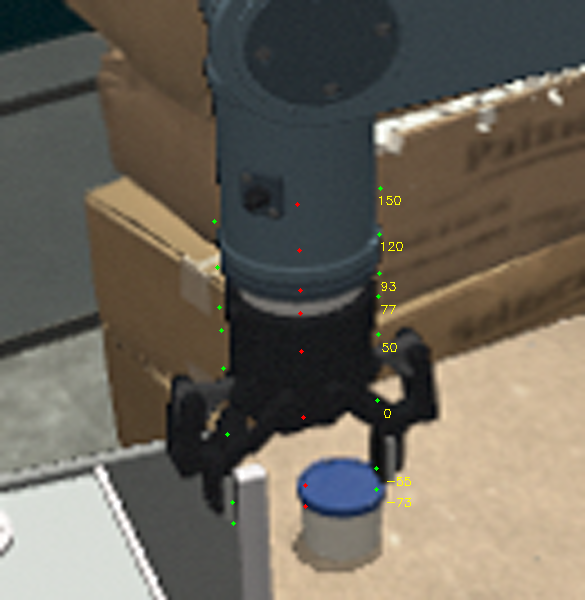

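View pics/d7c.png

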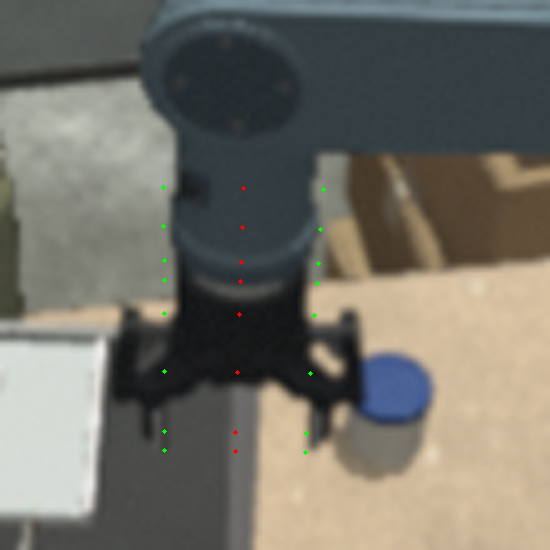

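Request:
arm_command([
  [[1, 0, 0, 40, 0], [1, 0, 0, 80, 0], [1, 0, 0, 120, 0], [1, 0, 0, 160, 0], [1, 0, 0, 190, 0]],
])

```text
clock: 5.65
ee_pos: [470.3, -33.4, 168.2]
ee_rot: [-180.0, 0.1, -9.2]
force: [0.9, -0.2, 0.6]
width: 85.2
```

Request:
arm_command([
  [[1, 5, 0, 9, 0], [1, 12, 0, 9, 0], [1, 18, 0, 9, 0], [1, 24, 0, 9, 0], [1, 24, 0, 9, 0]],
])

```text
clock: 6.07
ee_pos: [498.6, -38.5, 164.3]
ee_rot: [180.0, -0.3, -9.3]
force: [0.5, -0.5, 0.4]
width: 85.2
```

```bash
python3 snap.py wrist:w8 scene:s8
python3 - <<'E'
import cv2
im=cv2.imread('pics/s8.png'); cv2.imwrite('pics/s8c.png',cv2.resize(im[100:290,160:330],None,fx=3.1,fy=3.1,interpolation=cv2.INTER_CUBIC))
E
```

```text
6.0667 [498.6 -38.5 164.3] [180.   -0.3  -9.3] [ 0.5 -0.5  0.4]
6.1167 [497.6 -38.2 163.9] [180.   -0.3  -9.3] [0.4 1.1 0.7]
```

View pics/w8.png

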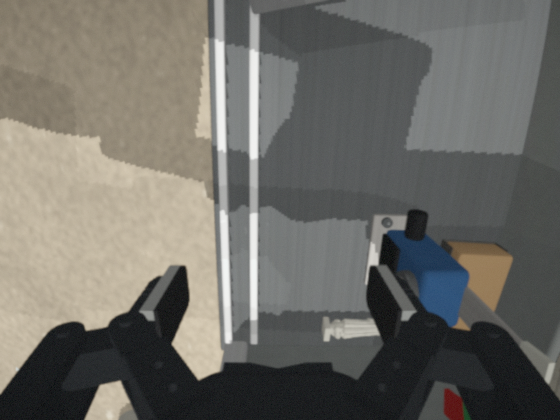

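View pics/s8c.png

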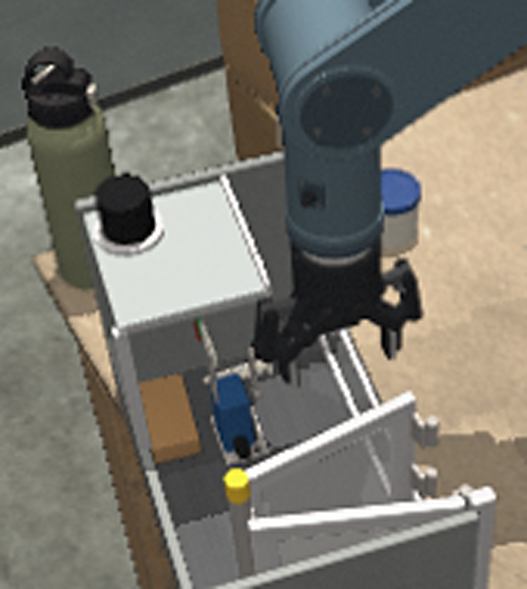

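Request:
arm_command([
  [[1, 5, 0, 0, 0], [1, 10, 0, 0, 0], [1, 14, 0, 0, 0], [1, 17, 0, 0, 0], [1, 17, 0, 0, 0]],
])

```text
clock: 6.58
ee_pos: [513.0, -40.5, 162.0]
ee_rot: [180.0, -0.0, -9.3]
force: [-0.2, 0.1, 0.3]
width: 85.6
```

```bash
python3 snap.py wrist:w9 scene:s9 side:d9
python3 - <<'E'
import cv2
im=cv2.imread('pics/s9.png'); cv2.imwrite('pics/s9c.png',cv2.resize(im[130:270,180:310],None,fx=4.2,fy=4.2,interpolation=cv2.INTER_CUBIC))
im=cv2.imread('pics/d9.png'); cv2.imwrite('pics/d9c.png',cv2.resize(im[130:250,200:320],None,fx=4.5,fy=4.5,interpolation=cv2.INTER_CUBIC))
E
```

```text
6.5833 [513.  -40.5 162. ] [180.   -0.   -9.3] [-0.2  0.1  0.3]
6.6333 [512.5 -40.4 161.8] [180.    0.   -9.3] [-0.2 -0.1  0.4]
6.6833 [512.2 -40.3 161.8] [-180.     0.    -9.3] [-0.2 -0.5  0.1]
```

View pics/w9.png

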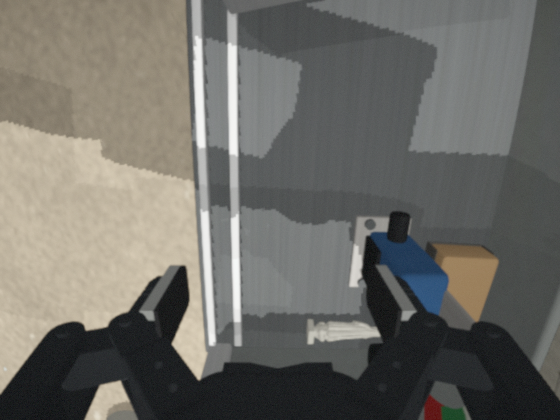

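View pics/s9c.png

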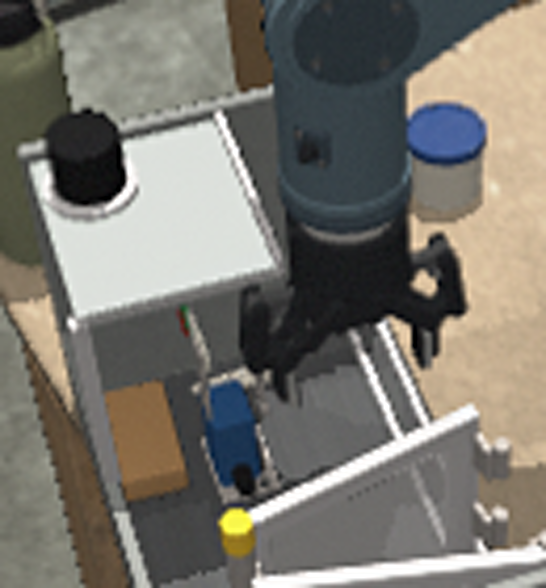

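View pics/d9c.png

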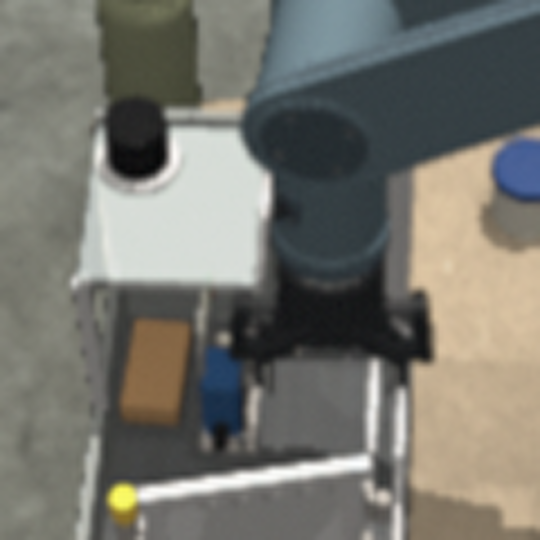

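Request:
arm_command([
  [[1, 3, 0, 0, 0], [1, 3, 3, 0, 0], [1, 3, 6, 0, 0], [1, 3, 8, 0, 0], [1, 3, 8, 0, 0]],
])

```text
clock: 7.15
ee_pos: [513.8, -49.3, 161.9]
ee_rot: [180.0, 0.0, -9.3]
force: [0.2, 0.3, 0.5]
width: 85.3
```

Request:
arm_command([
  [[1, 0, 2, 0, 0], [1, 0, 4, 0, 0], [1, 0, 6, 0, 0], [1, 0, 8, 0, 0], [1, 0, 8, 0, 0]],
])

```text
clock: 7.57
ee_pos: [512.6, -56.8, 162.1]
ee_rot: [-180.0, -0.0, -9.3]
force: [-0.1, 1.9, 2.0]
width: 85.3
```

```bash
python3 snap.py wrist:w10
python3 - <<'E'
import pickle
from fit import *
from workcell import read_state
e=read_state()
p=[590.454,7.124,-.163]; print(wc(p,e['ee_pos']), R(p[2]).T@e['force'][:2])
m=pickle.load(open('pics/w10.pkl','rb'))
for c in ((-16.5,-89.8,125),(-23.5,-89.8,134),(-23.5,-80.8,125)): print(proj('wrist',cw(p,c),m))
E
```

```text
7.5667 [512.6 -56.8 162.1] [-180.    -0.    -9.3] [-0.1  1.9  2. ]
[-66.43500494 -75.60267338] [0.22619856 2.4466573 ]
[388.81177456 335.07740683]
[378.9553055  350.77150781]
[375.11147431 318.16145708]
```

View pics/w10.png

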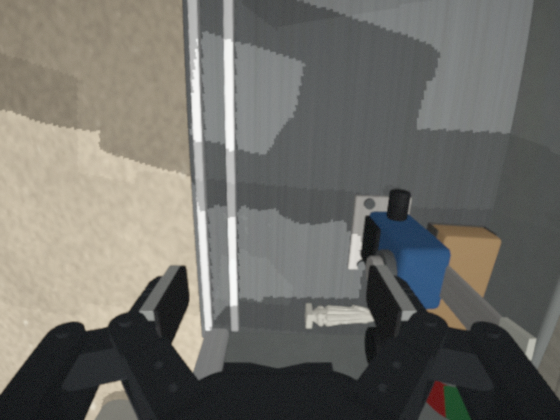

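Request:
arm_command([
  [[1, -1, -4, 0, 0], [1, -1, -10, 0, 0], [1, -1, -10, 7, 0], [1, -1, -10, 13, 0], [1, -1, -10, 13, 0]],
])

```text
clock: 8.03
ee_pos: [512.2, -46.3, 147.2]
ee_rot: [-180.0, 0.2, -9.3]
force: [1.1, -0.9, 0.1]
width: 85.5
```

Request:
arm_command([
  [[1, 0, 4, 0, 0], [1, 0, 8, 0, 0], [1, 0, 12, 0, 0], [1, 0, 16, 0, 0], [1, 0, 16, 0, 0]],
])

```text
clock: 8.45
ee_pos: [510.1, -62.9, 148.6]
ee_rot: [-180.0, 0.1, -9.3]
force: [-0.9, 3.5, -1.8]
width: 85.3
```

```bash
python3 snap.py wrist:w11
python3 - <<'E'
from fit import *
from workcell import read_state
e=read_state()
p=[590.454,7.124,-.163]; print(wc(p,e['ee_pos']), R(p[2]).T@e['force'][:2],e['force'][2])
im=cv2.imread('pics/w11.png'); cv2.imwrite('pics/w11c.png',cv2.resize(im[220:420,330:530],None,fx=3,fy=3,interpolation=cv2.INTER_CUBIC))
E
```

```text
8.45 [510.1 -62.9 148.6] [-1.8e+02  1.0e-01 -9.3e+00] [-0.9  3.5 -1.8]
[-67.86142507 -81.86437643] [-1.53570545  3.62339797] -1.2353876313604624
```

View pics/w11c.png

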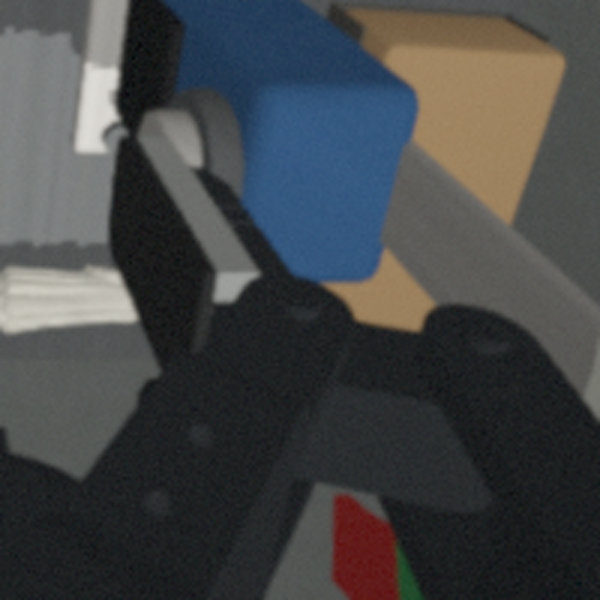

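Request:
arm_command([
  [[1, 1, 3, 0, 0], [1, 1, 6, 0, 0], [1, 1, 9, 0, 0], [1, 1, 10, 0, 0], [1, 1, 10, 0, 0]],
])

```text
clock: 8.92
ee_pos: [510.0, -71.8, 148.8]
ee_rot: [-179.9, 0.0, -9.3]
force: [1.3, 7.5, -1.1]
width: 85.6
```

```bash
cat > st.py <<'E'
from fit import *
from workcell import read_state
p=[590.454,7.124,-.163]
e=read_state(); print(e['clock'],wc(p,e['ee_pos']),e['ee_pos'][2], R(p[2]).T@e['force'][:2],e['force'][2],e['ft_torque'])
E
python3 snap.py side:d12 scene:s12 wrist:w12; python3 st.py
python3 - <<'E'
import cv2
im=cv2.imread('pics/s12.png'); cv2.imwrite('pics/s12c.png',cv2.resize(im[150:260,190:300],None,fx=5,fy=5,interpolation=cv2.INTER_CUBIC))
im=cv2.imread('pics/w12.png'); cv2.imwrite('pics/w12c.png',cv2.resize(im[220:420,330:530],None,fx=3,fy=3,interpolation=cv2.INTER_CUBIC))
E
```

```text
8.9167 [510.  -71.8 148.8] [-179.9    0.    -9.3] [ 1.3  7.5 -1.1]
8.9667 [510.  -71.7 148.8] [-179.9    0.    -9.3] [ 0.   8.4 -1.3]
9.0167 [510.  -71.6 148.8] [-179.9    0.    -9.3] [-0.7  7.9 -1.3]
9.0667 [-66.60890109 -90.74350044] 148.8532032269445 [-1.24965856  7.46084515] -1.3044591806591985 [1.18222272 0.09514675 0.38273422]
```

View pics/s12c.png

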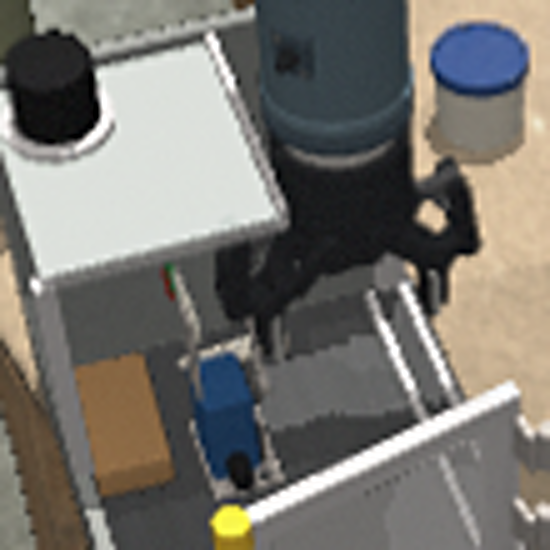

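View pics/w12c.png

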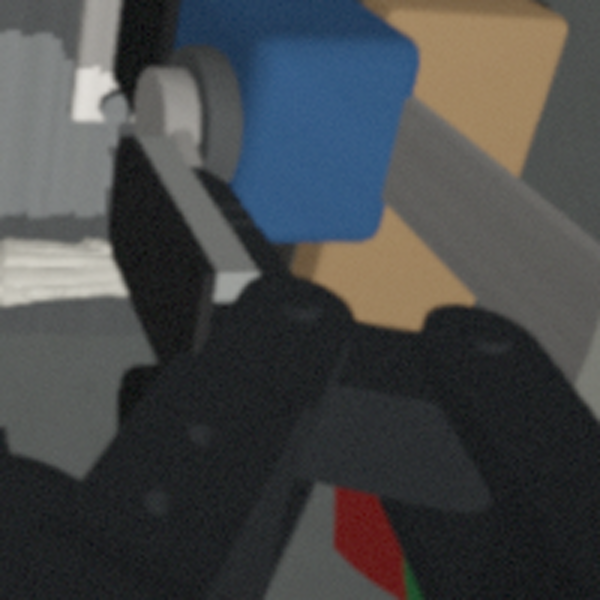

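```bash
cat > rol.py <<'E'
import sys,pickle
from fit import *
t=sys.argv[1]; p=[590.454,7.124,-.163]; m=pickle.load(open(f'pics/{t}.pkl','rb'))
im=cv2.imread(f'pics/{t}.png')
big=cv2.resize(im[240:420,320:480],None,fx=4.5,fy=3.3 if 0 else 4.5,interpolation=cv2.INTER_CUBIC)[:,:720]
big=big[:600] if big.shape[0]>600 else big
cols={0.3:(255,0,0),0.5:(0,255,0),0.7:(0,255,255),0.9:(0,0,255)}
big0=big.copy()
for th,c in cols.items():
    cy=-89.8-55*np.sin(th); cz=70+55*np.cos(th)
    for x in (-23.5,):
        pts=[]
        for a in np.linspace(0,2*np.pi,40):
            q=proj('wrist',cw(p,(x,cy+9*np.cos(a),cz+9*np.sin(a))),m); pts.append([(q[0]-320)*4.5,(q[1]-240)*4.5])
        cv2.polylines(big,[np.int32(pts)],True,c,1,cv2.LINE_AA)
cv2.imwrite(f'pics/{t}r.png',cv2.convertScaleAbs(cv2.resize(big,None,fx=.74*1.0,fy=.74),alpha=1.0) if 0 else cv2.convertScaleAbs(big,alpha=1.6,beta=10)[:600])
E
python3 rol.py w12
```

```text
(no output)
```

View pics/w12r.png

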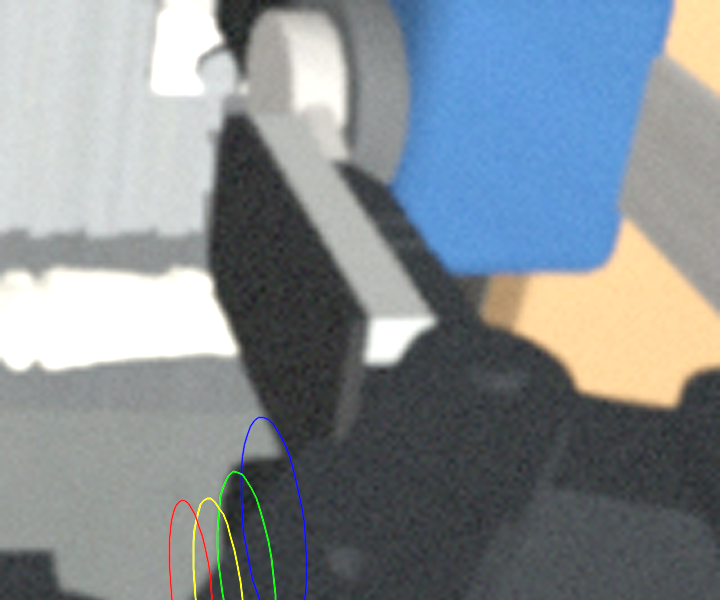

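Request:
arm_command([
  [[1, 0, 1, 0, 0], [1, 0, 2, 0, 0], [1, 0, 3, 0, 0], [1, 0, 4, 0, 0], [1, 0, 4, 0, 0]],
])

```text
clock: 9.48
ee_pos: [509.4, -75.4, 148.9]
ee_rot: [-179.9, 0.0, -9.3]
force: [0.5, 8.8, -1.4]
width: 85.0
```

```bash
python3 snap.py wrist:w13; python3 st.py;python3 rol.py w13; python3 rol.py w11
```

```text
9.4833 [509.4 -75.4 148.9] [-179.9    0.    -9.3] [ 0.5  8.8 -1.4]
9.5333 [-66.55491004 -94.5171979 ] 148.88365502693776 [-1.44164189  9.02519108] -0.7490112169249759 [1.40158039 0.02443387 0.46659719]
```

View pics/w13r.png

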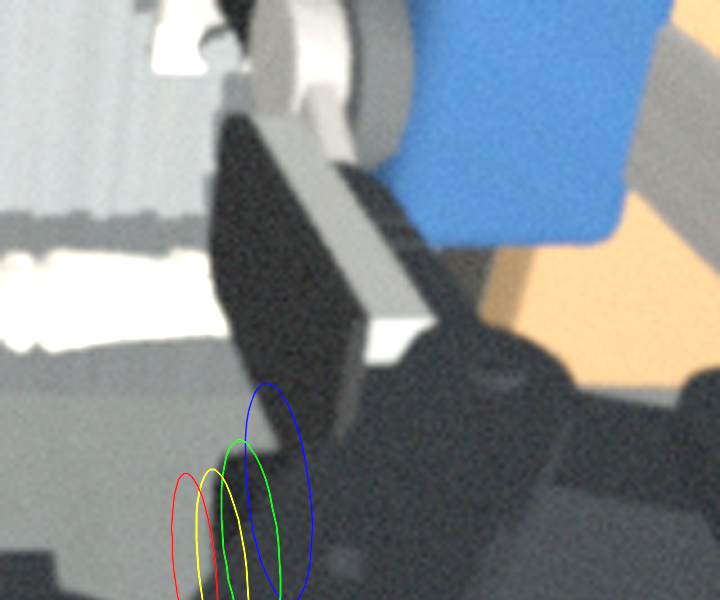

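View pics/w11r.png

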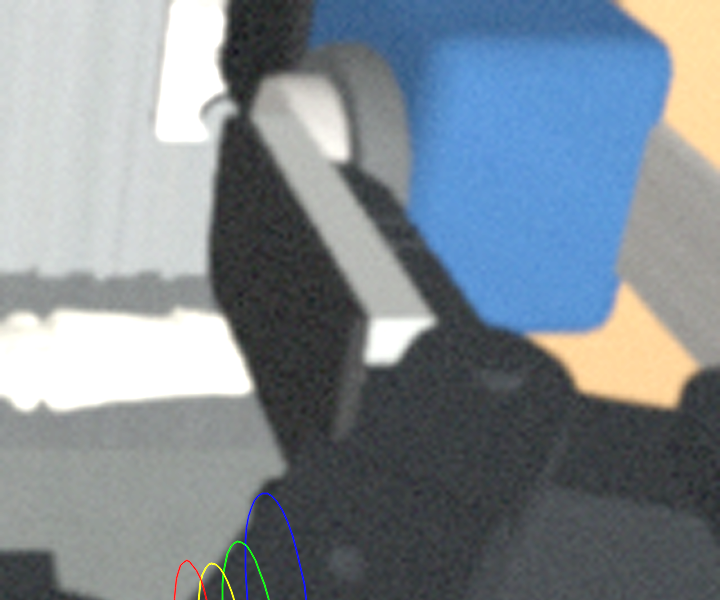

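Request:
arm_command([
  [[1, 0, 1, 0, 0], [1, 0, 2, 0, 0], [1, 0, 3, 0, 0], [1, 0, 4, 0, 0], [1, 0, 4, 0, 0]],
])

```text
clock: 9.95
ee_pos: [508.9, -79.3, 149.0]
ee_rot: [-179.9, -0.0, -9.3]
force: [0.2, 9.0, 0.4]
width: 85.5
```

```bash
python3 snap.py wrist:w14; python3 st.py;python3 rol.py w14
```

```text
9.95 [508.9 -79.3 149. ] [-179.9   -0.    -9.3] [0.2 9.  0.4]
10.0 [-66.46097398 -98.42298622] 149.0590204755111 [-0.90984765  9.35822474] 0.590569220315917 [ 1.42557357 -0.09705039  0.52483466]
```

View pics/w14r.png

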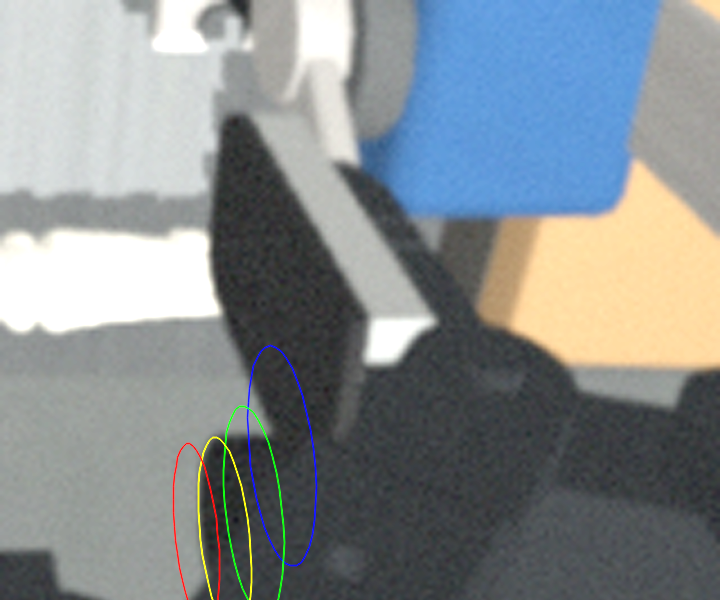

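Request:
arm_command([
  [[1, 0, 0, 0, 0], [1, 0, 0, 0, 0], [1, 0, 0, 0, 0], [1, 0, 0, 0, 0], [1, 0, 0, 0, 0]],
])

```text
clock: 10.42
ee_pos: [509.0, -79.2, 149.1]
ee_rot: [-179.9, -0.0, -9.2]
force: [0.1, 10.2, 1.0]
width: 85.2
```

Request:
arm_command([
  [[1, 0, 0, 0, 0], [1, 0, 0, 0, 0], [1, 0, 0, 0, 0], [1, 0, 0, 0, 0], [1, 0, 0, 0, 0]],
])

```text
clock: 10.83
ee_pos: [509.0, -79.2, 149.1]
ee_rot: [-179.9, -0.0, -9.3]
force: [-0.1, 9.3, 1.5]
width: 85.3
```

Request:
arm_command([
  [[1, 0, 0, 0, 0], [1, 0, 0, 0, 0], [1, 0, 0, 0, 0], [1, 0, 0, 0, 0], [1, 0, 0, 0, 0]],
])

```text
clock: 11.25
ee_pos: [508.9, -79.2, 149.1]
ee_rot: [-179.9, -0.0, -9.3]
force: [0.8, 9.3, 0.3]
width: 85.8
```

```bash
python3 snap.py wrist:w15 scene:s15; python3 st.py;python3 rol.py w15
python3 - <<'E'
import cv2
im=cv2.imread('pics/s15.png'); cv2.imwrite('pics/s15c.png',cv2.resize(im[150:260,190:300],None,fx=5,fy=5,interpolation=cv2.INTER_CUBIC))
E
```

```text
11.25 [508.9 -79.2 149.1] [-179.9   -0.    -9.3] [0.8 9.3 0.3]
11.3 [508.9 -79.2 149.1] [-179.9   -0.    -9.3] [0.1 9.6 0.2]
11.35 [-66.44819227 -98.34587692] 149.1141011677642 [-2.08433346  9.67263371] 0.26931784261337355 [ 1.42603573 -0.06613023  0.51568865]
```

View pics/w15r.png

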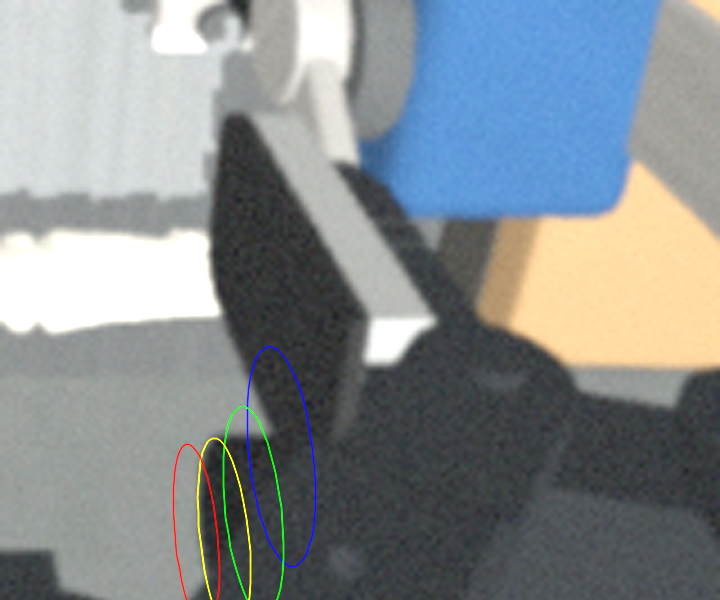

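View pics/s15c.png

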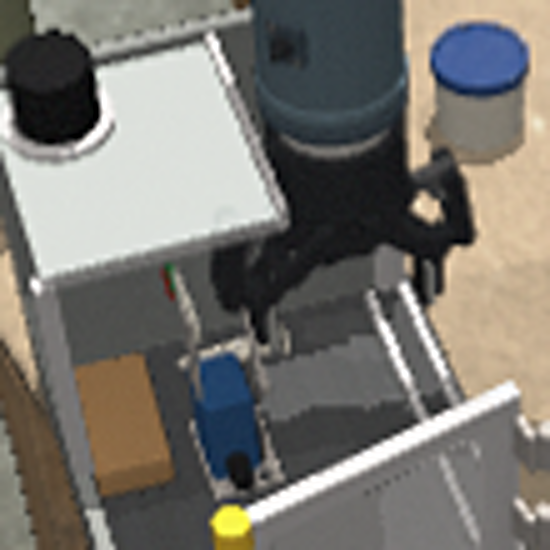

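```bash
cat > arm.py <<'E'
import sys,pickle
from fit import *
t=sys.argv[1]; p=[590.454,7.124,-.163]; m=pickle.load(open(f'pics/{t}.pkl','rb'))
im=cv2.imread(f'pics/{t}.png')
big=cv2.convertScaleAbs(cv2.resize(im[220:320,350:450],None,fx=6,fy=6,interpolation=cv2.INTER_CUBIC),alpha=1.5)
f=lambda c:tuple(int(v) for v in (proj('wrist',cw(p,c),m)-(350,220))*6)
cols={0.5:(0,255,0),0.7:(0,255,255),0.9:(0,0,255)}
for x in (-13,-8):
  for th,c in cols.items():
    cv2.line(big,f((x,-89.8,70)),f((x,-89.8-30*np.sin(th),70+30*np.cos(th))),c,1,cv2.LINE_AA)
cv2.imwrite(f'pics/{t}a.png',big)
E
python3 arm.py w15
```

```text
(no output)
```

View pics/w15a.png

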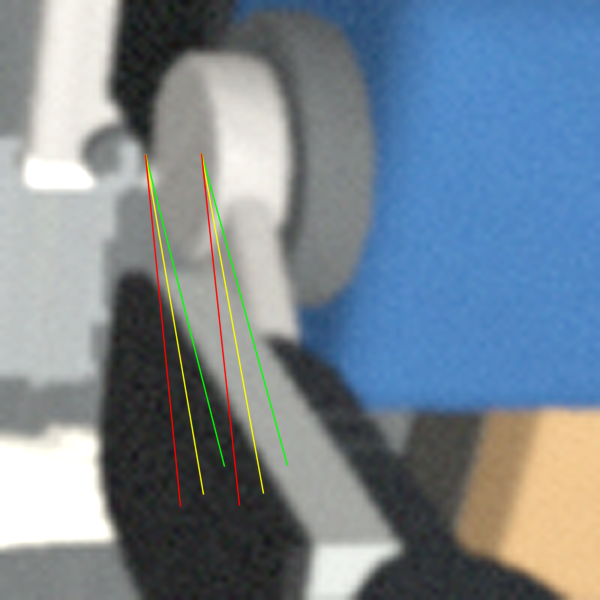

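Request:
arm_command([
  [[1, 0, 1, 0, 0], [1, 0, 2, 0, 0], [1, 0, 2, 0, 0], [1, 0, 2, 0, 0], [1, 0, 2, 0, 0]],
])

```text
clock: 11.77
ee_pos: [508.6, -81.1, 149.1]
ee_rot: [-179.9, -0.0, -9.2]
force: [0.5, 9.3, 1.4]
width: 85.5
```

Request:
arm_command([
  [[1, 0, 0, 0, 0], [1, 0, 0, 0, 0], [1, 0, 0, 0, 0], [1, 0, 0, 0, 0], [1, 0, 0, 0, 0]],
])

```text
clock: 12.18
ee_pos: [508.6, -81.1, 149.1]
ee_rot: [-179.9, -0.0, -9.2]
force: [1.0, 10.1, 0.4]
width: 85.5
```

Request:
arm_command([
  [[1, 0, 0, 0, 0], [1, 0, 0, 0, 0], [1, 0, 0, 0, 0], [1, 0, 0, 0, 0], [1, 0, 0, 0, 0]],
])

```text
clock: 12.6
ee_pos: [508.6, -81.0, 149.1]
ee_rot: [-179.9, -0.0, -9.2]
force: [0.7, 10.3, 0.8]
width: 85.5
```

```bash
python3 snap.py wrist:w16; python3 st.py;python3 arm.py w16; python3 rol.py w16
```

```text
12.6 [508.6 -81.  149.1] [-179.9   -0.    -9.2] [ 0.7 10.3  0.8]
12.65 [ -66.40937009 -100.2855563 ] 149.1405090171799 [-0.91731313  9.49240036] 0.232339899707721 [ 1.50551403 -0.18018952  0.54286871]
```

View pics/w16r.png

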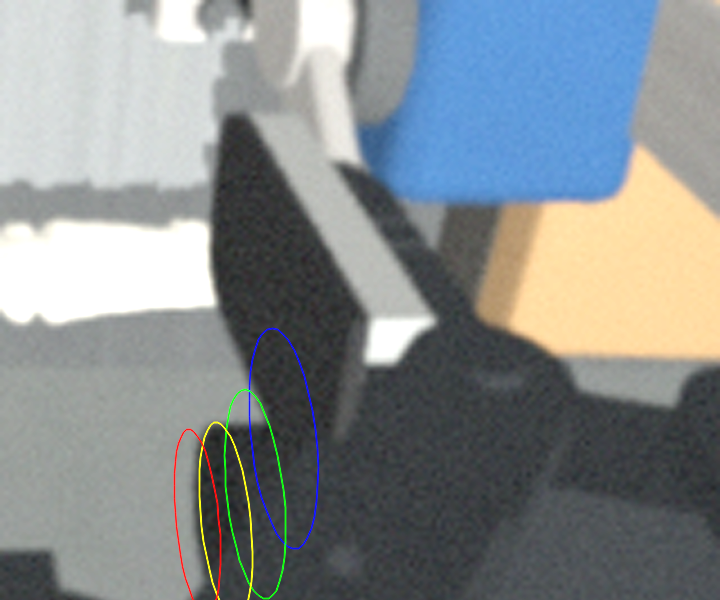

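Request:
arm_command([
  [[1, 0, -5, 0, 0], [1, 0, -11, 0, 0], [1, 0, -17, 0, 0], [1, 0, -23, 0, 0], [1, 0, -29, 0, 0]],
])

```text
clock: 13.07
ee_pos: [514.3, -53.9, 149.7]
ee_rot: [180.0, -0.2, -9.3]
force: [1.5, 1.4, 0.1]
width: 85.4
```

Request:
arm_command([
  [[1, 0, -6, 0, 0], [1, 0, -12, 0, 0], [1, -6, -14, 0, 0], [1, -20, -14, 0, 0], [1, -40, -14, 0, 0]],
])

```text
clock: 13.48
ee_pos: [476.1, -33.6, 148.7]
ee_rot: [180.0, -0.0, -9.3]
force: [-0.7, 1.0, 0.0]
width: 85.3
```

Request:
arm_command([
  [[1, -15, 0, 0, 0], [1, -15, 0, -40, 0], [1, -15, 0, -80, 0], [1, -15, 0, -120, 0], [1, -15, 0, -160, 0]],
])

```text
clock: 13.9
ee_pos: [459.9, -30.9, 310.3]
ee_rot: [180.0, 0.1, -9.3]
force: [-0.0, -0.2, -1.2]
width: 85.8
```

Request:
arm_command([
  [[1, 0, 0, -40, 0], [1, 0, 0, -60, 0], [1, 0, 0, -60, 0], [1, 0, 0, -60, 0], [1, 0, 0, -60, 0]],
])

```text
clock: 14.32
ee_pos: [460.3, -30.9, 367.6]
ee_rot: [180.0, 0.1, -9.3]
force: [-0.8, -0.7, -1.1]
width: 85.9
```

```bash
python3 st.py; python3 snap.py wrist:w17 scene:s17 side:d17
python3 - <<'E'
import cv2,numpy as np
a=cv2.imread('pics/s17.png')[130:290,160:320];b=cv2.imread('pics/w17.png')[130:290,280:440]
cv2.imwrite('pics/f17.png',cv2.resize(np.hstack([a,b]),None,fx=2.5,fy=2.5,interpolation=cv2.INTER_CUBIC))
E
```

```text
14.3167 [-122.30531605  -58.65736156] 367.59519295572716 [-0.70972785 -0.86720382] -1.051399691103798 [ 0.00524124  0.04137074 -0.05796289]
14.3167 [460.3 -30.9 367.6] [ 1.8e+02  1.0e-01 -9.3e+00] [-0.8 -0.7 -1.1]
14.3667 [460.2 -30.9 367.1] [-180.     0.2   -9.3] [-0.4 -0.3 -0.3]
14.4167 [460.3 -30.9 367. ] [-180.     0.2   -9.3] [-0.7  0.8 -0.5]
```

View pics/f17.png

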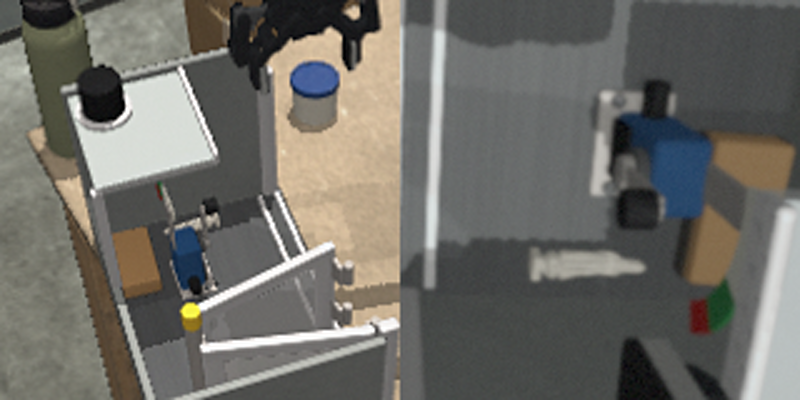

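View pics/d17.png

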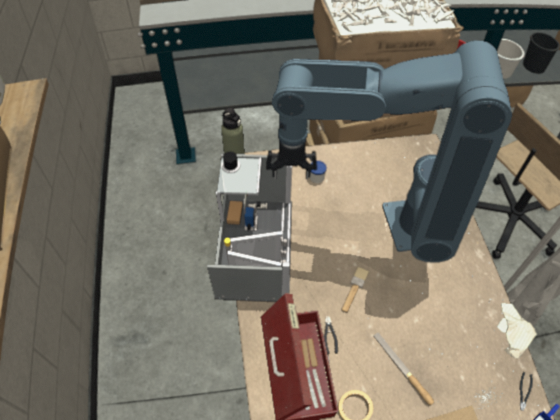

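Run:
```python
from fit import *; import pickle
p=[590.454,7.124,-.163]
for n,t in (('scene','s17'),('side','d17')):
    im=cv2.imread(f'pics/{t}.png')[140:300,200:300]; k=cv2.inRange(cv2.cvtColor(im,cv2.COLOR_BGR2HSV),(20,130,120),(35,255,255)); ys,xs=np.nonzero(k)
    c=wc(p,atz(n,xs.mean()+200,ys.mean()+139,242)); print(c,'q',np.arctan2(c[0]+110,170-c[1]))
m=pickle.load(open('pics/w17.pkl','rb')); w=atz('wrist',280+(638-400)/2.5,130+209/2.5,125,m); print('roller',wc(p,w))
from workcell import ticket; print(ticket.job_done())
```

```text
[ 61.71010961 130.78761461] q 1.346282419034103
[ 61.13069643 128.35793984] q 1.3321005287729628
roller [-16.30080553 -90.05934532]
the job is handed in; nothing more can be done
None
```

The job is handed in at about 14.4 s on the robot clock; the hand-in gave no verdict.

**Door:** I pushed the door back at the yellow-capped post with shut fingers, at no more than 3 N. In the last pictures the first panel is at about 1.33–1.35 rad (needs over 1.15), and the door stayed open.

**Switch:** The moves offered no way to tilt the tool. I kept it pointing straight down in front of the canopy and reached under the edge with the forward finger of the open gripper.
- I pushed the arm right and held it for over 2 s. I read about 0.68–0.72 rad from the overlaid roller outline; the slope of the arm itself gave about 0.6 during the first hold. Both are inside the green band, and the arm should not have come near 1.05.
- The push force reached about 10 N, more than the 5–7 N stated at the roller. Most likely the fingertip was bearing on the arm below the roller.

**Afterwards:** The roller measures at its resting place again, cabinet (-16, -90) mm against (-16, -90) before the push. The gripper is clear of everything, with forces near zero. The casting, block, tub, cutters and bottle look unmoved in the pictures; I did not measure their positions.

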